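# Index the banding wheel by one notch

## Robot

A 6-joint arm with a two-finger parallel gripper is mounted at the origin on a cart in front of the work surface, level with it; the furniture and walls round the work are solid. World frame = base frame: x ahead of the robot, y to its left, z up, the work surface at z = 0. Lengths are in m, angles in rad, forces in N, time in s.
With the tool pointing down it reaches from about 0.275 to 0.825 m from the base axis. Payload 5.2 kg.
Tool frame: the origin (TCP) lies between the finger pads; the fingertips stand 8 mm ahead of it and the grasp point (between the pads) lies 11 mm behind it; z points along the fingers, y is the line along which they close (so a half turn about z gives the same grasp; the last joint's range is limited). The gripper opens to 93 mm and grips with 3 to 60 N. Pads are 15 mm wide; open, the fingers measure 128 mm over their backs; the gripper's body (75 mm by 188 mm) begins 65 mm behind the grasp point.
Start: joints at [-1.381, 0.259, 1.535, -0, 1.348, -0.203], TCP at [0.211, -0.508, 0.189] pointing down, gripper open.
Joint ranges: [-3.14, 3.14], [-0.91, 2.08], [0.19, 2.58], [-1.22, 4.36], [0.22, 2.71], [-3.12, 3.12]. Speed limits (rad/s): [2.57, 2.57, 3.14, 3.14, 3.14, 3.14].

## Interface

Orientations are given as a 3x3 rotation matrix whose columns are the frame's x, y, z axes.
In Python, from cell import env gives the robot as it stands. The module is installed in compiled form; this text tells all that it offers.
- The arm moves only by the shell command python3 -m pendant 'ROWS' [FORCE]. ROWS is JSON, a list of rows, each a list of 3 entries, a list of its own where there are three numbers: the shift along the tool's x, y, z in units of 30 mm (1.0 is 30 mm), then the turn, a rotation vector about the tool's x, y, z in units of 5 degrees (1.0 is 5 degrees), then the finger opening in mm, from 0 to 93. In form: [[[dx, dy, dz], [rx, ry, rz], claw], ...]. A call has 1 to 20 rows; each row is the pose to reach, as a shift and turn from the pose commanded when the call began, along the tool's axes at that moment; what a row does not reach only later rows make up. A row lasts 1/12 s, in which the tool goes at most 41.7 mm and 7.16 degrees, less where a joint would pass 70% of its speed; a pose out of reach is approached as far as the arm can. A call with a gripper value outside its range is refused whole. The fingers move at their own pace and stop on an object; FORCE is the grip in N (left out, the last holds). Time passes only in rows, so rows that repeat a pose let the fingers close. It gives the time, the measured TCP pose, the force, the opening and the grip force at its end, in the units of the state.
- env.observe(): the state, without advancing time (a new reading comes with each control period).
- env.camera(name): name is "scene" or "top"; returns a dict with "img" (420x560x3 uint8, red, green, blue), "z_map" (420x560 float32, m along the optical axis (not along the pixel's ray), 0 where there is no reading), "camera_matrix" (3x3 intrinsics, pixels), "position" and "attitude" of the camera in the world. Camera axes: x right, y down, z forward; pixel columns grow to the right and rows downward; lengths in m; the calibration is good to about 2 mm. A picture is of the moment at which its call begins.
- env.job_done(): hands the job in; it is judged then, once.
The state is a dict: "t": time; "joint_positions": joint angles; "qd": joint speeds; "joint_torque": joint torques, N m; "tool_pos": TCP position; "orientation": TCP orientation; "contact_force": force on the tool from outside, world axes, zero at the start; "torque": the same for the moment, N m; "gripper_width": finger opening in m; "grasp_force": force on a finger pad.
Only numpy, scipy, OpenCV 4.12 (cv2) and the standard library are available. Lean on these libraries where they do the work, as an engineer would, in place of code of your own. Each camera call takes 0.05 s, during which the arm holds its last target. There are 200 camera calls.

## Task

Bring the bowl being decorated round to its next panel: press the black plunger on the banding wheel's bracket down with the fingertips and, keeping it pressed, turn the wheel clockwise (seen from above) to the very next notch, not past it. Then let the plunger spring fully up so that the wheel is locked there, and draw clear. Nothing is to be picked up: do not touch the bowl, which must stay standing on the middle of the wheel, and leave the glass, bottle, tube and eraser nearby where they are.

Things in the scene. Friction and masses are not known exactly. Their poses are not given: they have to be found in the camera images.
- wheel_stand: the fixed foot of the banding wheel: a grey round foot 190 mm wide on the 6 mm painting board, on it a level steel index plate 256 mm across, 10 mm thick (top 56 mm above the table), with eight notches in its rim, one every 45 degrees (0.785 rad). Origin under the wheel's axis, 6 mm above the table; z up; one notch lies along its own -x axis, where the wheel is locked at the start
- wheel_centre (a point): the centre of the wheel head's top face, on the vertical axis of rotation, 80 mm above the table; it turns with the wheel, its -x axis pointing to the plunger. The wheel head is an aluminium disc 210 mm across, above the index plate, with a dark bracket 34 mm wide that carries the plunger
- plunger_top (a point): the centre of the flat top of the black plunger button, 114 mm above the table when up, 137 mm from the wheel's axis. The button is round, 34 mm across at the top, 42 mm at its foot, with sloping sides. It goes round with the wheel: moved sideways while pressed, the fingertip takes it along by friction (about 0.5 N at the button)
- plunger (a joint): how far the plunger is pressed down, m: 0 up, 0.014 at its lower stop; its spring pushes up with 4.2 N (up) to 8.4 N (stop). An 8 mm cross-pin on its stem sits from below in a notch of the index plate and locks the wheel. From 0.010 on the pin is clear below the plate and the wheel turns; let go between notches, the pin stays under the plate and this reads about 0.009
- wheel (a joint): angle of the wheel, rad, growing clockwise seen from above; 0 at the start, 0.785 in the next notch. It turns easily and stays where it is left. The notches have rounded mouths: let go within about 5 mm (at the plunger) of a notch, the pin finds its way in by itself
- bowl: white bowl, 100 mm across and 64 mm high, foot 54 mm wide, with three of its eight panels painted; it stands loose on the middle of the wheel, its origin under the centre of its foot. Its rim is 144 mm above the table
- water_glass: low glass of rinsing water, 71 mm wide, 76 mm high, on the table beside the painting board; origin at the centre of its underside
- blue_tube: paint tube lying on the table, left of the wheel, 138 mm long, 23 mm thick; origin under its middle
- rubber: eraser, 46 x 21 x 12 mm, lying on the table, left of the wheel; origin under its middle
- bottle_b: small bottle lying on its side near the robot, 102 mm long, 47 mm thick; origin under its middle
Mind the look-alikes: they are no part of the job. Leave any red look-alike of the bowl alone.

How it is judged:
By the outcome, as a careful person would: the job done as asked, in the order asked, and still so for the second after the job is handed in, with the robot touching nothing.
It also fails if it takes over 35 s, if anything falls off the work surface, if the arm or the gripper's body presses on something with over 40 N, if the wrist force passes 120 N, or if a joint passes its speed limit or range.

## Working session

There is one attempt and no reset: what is moved stays moved. The work goes in short steps, Python scripts to look and compute and a shell command to move; the robot and the scene stay as the last step left them, time stands still between calls to the robot, and variables do not carry over. Pictures are saved under pics/ and viewed, at most 10 in all, crops included, and the job is handed in when it is done.

```bash
mkdir -p pics
python3 - <<'E'
from cell import env
import cv2,numpy as np
for n in("scene","top"):
    c=env.camera(n); cv2.imwrite(f"pics/{n}1.png",c["img"][:,:,::-1]); np.savez(n+"1.npz",**c)
    print(n,c["position"],np.round(c["attitude"],3).tolist(),c["camera_matrix"].tolist())
s=env.observe();print(s["t"],s["tool_pos"],np.round(s["orientation"],3).tolist(),s["gripper_width"],s["contact_force"])
E
```

```text
scene [ 1.09750619 -0.64486758  0.51796339] [[0.563, 0.407, -0.719], [0.826, -0.279, 0.49], [-0.001, -0.87, -0.494]] [[383.6271782209952, 0.0, 286.754001966464], [0.0, 383.6271782209952, 211.35636228632043], [0.0, 0.0, 1.0]]
top [ 0.42326286 -0.2175935   0.94605104] [[0.016, -0.997, 0.078], [-1.0, -0.015, 0.007], [-0.006, -0.078, -0.997]] [[441.1890353406785, 0.0, 279.27439583495146], [0.0, 441.1890353406785, 209.3705056919987], [0.0, 0.0, 1.0]]
0.1 [ 0.21043285 -0.5075681   0.18850579] [[0.924, 0.383, -0.0], [0.383, -0.924, 0.002], [0.0, -0.002, -1.0]] 0.0929706202423791 [ 0.11768762  0.64814897 -0.24409291]
```

View pics/scene1.png

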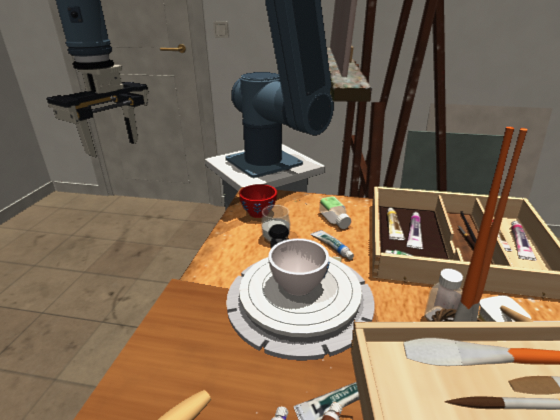

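View pics/top1.png

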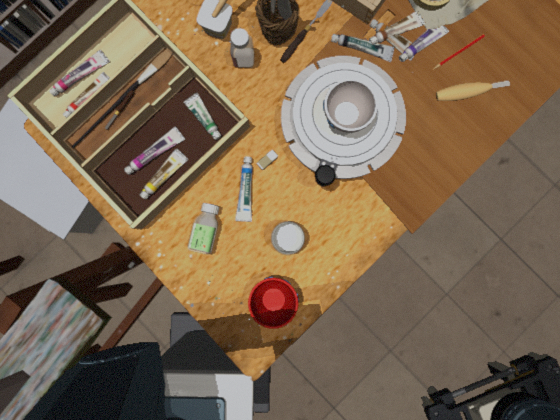

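The top view shows the black plunger at about (325,174), the wheel centre near (343,116) and the white bowl with its rim near (350,105). The red bowl at (273,302) is the look-alike. The glass is at (289,238), the bottle at (204,228), the tube at (245,188) and the eraser at (267,160). Next I measure the wheel and the plunger.

```bash
cat > h.py <<'E'
import numpy as np,cv2
def ray(c,uv,z):
    K,R,p=c["camera_matrix"],c["attitude"],c["position"]
    d=(R@np.linalg.inv(K)@np.c_[uv,np.ones(len(uv))].T).T
    return p+d*((z-p[2])/d[:,2])[:,None]
def cloud(c):
    v,u=np.mgrid[:420,:560]; K=c["camera_matrix"];z=c["z_map"]
    P=np.stack([(u-K[0,2])/K[0,0]*z,(v-K[1,2])/K[1,1]*z,z],-1)
    return P@c["attitude"].T+c["position"]
def circ(P):
    A=np.c_[2*P[:,:2],np.ones(len(P))];s=np.linalg.lstsq(A,(P[:,:2]**2).sum(1),rcond=None)[0]
    return s[:2],np.sqrt(s[2]+s[:2]@s[:2])
def plunger(c):
    P=cloud(c);dark=c["img"].max(2)<60
    m=(dark&(P[...,2]>.085)&(P[...,2]<.125)&(c["z_map"]>0)).astype(np.uint8)
    return m,P
E
cat > m.py <<'E'
from h import *
c=np.load("top1.npz");P=cloud(c);m,_=plunger(c)
roi=np.zeros_like(m);roi[150:195,300:350]=1
q=P[(m*roi)>0];print("plunger px",len(q),q[:,2].min(),q[:,2].max(),np.median(q[q[:,2]>q[:,2].max()-.006],0))
b=c["img"].astype(int);k=((b.max(2)<60)*roi).astype(np.uint8)
cs=max(cv2.findContours(k,0,2)[0],key=cv2.contourArea);ce,r=cv2.minEnclosingCircle(cs);print(ce,r,ray(c,np.array([ce]),.114))
# wheel head rim by height
w=((P[...,2]>.068)&(P[...,2]<.09));w[:, :260]=0;w[:, 420:]=0;w[:40]=0;w[200:]=0
ct=max(cv2.findContours(w.astype(np.uint8),0,2)[0],key=cv2.contourArea);h=cv2.convexHull(ct)[:,0]
Q=ray(c,h.astype(float),.08)
for _ in range(5):
    o,r=circ(Q);d=abs(np.linalg.norm(Q[:,:2]-o,axis=1)-r);Q=Q[d<max(.003,np.median(d)*2)]
print("head",o,r,len(Q))
w=((P[...,2]>.046)&(P[...,2]<.09));w[:, :260]=0;w[:, 420:]=0;w[:40]=0;w[200:]=0
ct=max(cv2.findContours(w.astype(np.uint8),0,2)[0],key=cv2.contourArea);Q=ray(c,cv2.convexHull(ct)[:,0].astype(float),.056)
for _ in range(5):
    o,r=circ(Q);d=abs(np.linalg.norm(Q[:,:2]-o,axis=1)-r);Q=Q[d<max(.003,np.median(d)*2)]
print("plate",o,r,len(Q))
i=c["img"][40:240,240:440,::-1];cv2.imwrite("pics/crop1.png",cv2.resize(i,(600,600),interpolation=cv2.INTER_CUBIC))
E
python3 m.py
```

```text
plunger px 321 0.10487176263167297 0.11916123693972325 [ 0.55669626 -0.29908912  0.11530516]
(324.75, 175.0) 10.680105209350586 [[ 0.55486383 -0.29706732  0.114     ]]
head [ 0.68595853 -0.33885495] 0.10442944266392273 32
plate [ 0.68660677 -0.33919203] 0.1283221863522093 52
```

View pics/crop1.png

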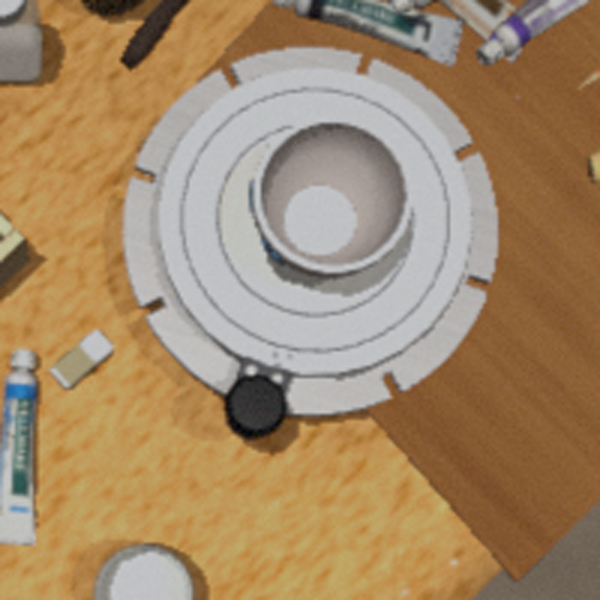

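In the crop the plunger is the black button at (257,405), on the bracket at the locked notch. The next notch clockwise is at the left, near (152,305). The axis is at about (0.686,-0.339), the plunger at (0.556,-0.298) and its bearing is 162.5°, so the target bearing is 117.5°, at (0.623,-0.2175). I'll approach to above the plunger with the fingers closed.

```bash
python3 -m pendant '[[[2,-0.3,0],[0,0,0],40],[[5,-0.8,0],[0,0,0],0],[[8,-1.2,0],[0,0,0],0],[[11,-1.7,0],[0,0,0],0],[[13.33,-2.04,0],[0,0,0],0],[[13.33,-2.04,0],[0,0,0],0],[[13.33,-2.04,0],[0,0,0],0],[[13.33,-2.04,0],[0,0,0],0],[[13.33,-2.04,0],[0,0,0],0],[[13.33,-2.04,0],[0,0,0],0],[[13.33,-2.04,0],[0,0,0],0],[[13.33,-2.04,0],[0,0,0],0],[[13.33,-2.04,0.7],[0,0,0],0],[[13.33,-2.04,1.3],[0,0,0],0],[[13.33,-2.04,1.3],[0,0,0],0],[[13.33,-2.04,1.3],[0,0,0],0]]' 20
python3 - <<'E'
from cell import env
import cv2,numpy as np
s=env.observe();print(s["t"],s["tool_pos"],np.round(s["orientation"],3).tolist(),s["gripper_width"],s["contact_force"])
a=env.camera("scene")["img"][180:330,180:380,::-1];b=env.camera("top")["img"][80:230,240:440,::-1]
cv2.imwrite("pics/c2.png",np.hstack([cv2.resize(x,(400,300),interpolation=2) for x in(a,b)]))
E
```

```text
t: 1.43
tool_pos: [0.5548, -0.2989, 0.1493]
orientation: [[0.924, 0.381, -0.003], [0.381, -0.924, 0.002], [-0.002, -0.003, -1.0]]
contact_force: [-0.1, -0.7, 0.7]
gripper_width: 0.0003
grasp_force: 0.0
1.4333 [ 0.55477069 -0.29889514  0.14932427] [[0.924, 0.381, -0.003], [0.381, -0.924, 0.002], [-0.002, -0.003, -1.0]] 0.00034051227620274184 [-0.116701   -0.70255616  0.7313015 ]
```

View pics/c2.png

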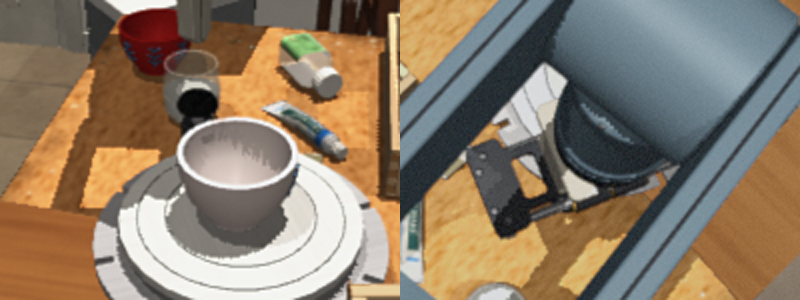

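The scene crop shows the plunger at (197,103) and something grey ending at (192,40). The top view is blocked by the arm. I'll project the tip to check.

Run:
```python
from cell import env
import cv2,numpy as np
c=env.camera("scene");K,R,p=c["camera_matrix"],c["attitude"],c["position"]
for q in([.5548,-.2989,.141],[.556,-.298,.114],[.555,-.299,.2]):
    d=K@R.T@(np.array(q)-p);print(d[:2]/d[2],d[2])
i=c["img"][:,:,::-1].copy()
cv2.imwrite("pics/c3.png",cv2.resize(i[100:280,180:420],(800,600),interpolation=2))
print(np.round(c["z_map"][150:245:6,276],2))
```

```text
[276.67189714 216.68109747] 0.7455427414056054
[277.5735989  228.58819403] 0.7584473840156101
[276.24737493 189.47356451] 0.7162291209437556
[0.64 0.64 0.63 0.67 0.68 0.68 0.69 0.7  0.71 1.08 0.93 0.94 0.87 0.76
 0.75 0.77]
```

View pics/c3.png

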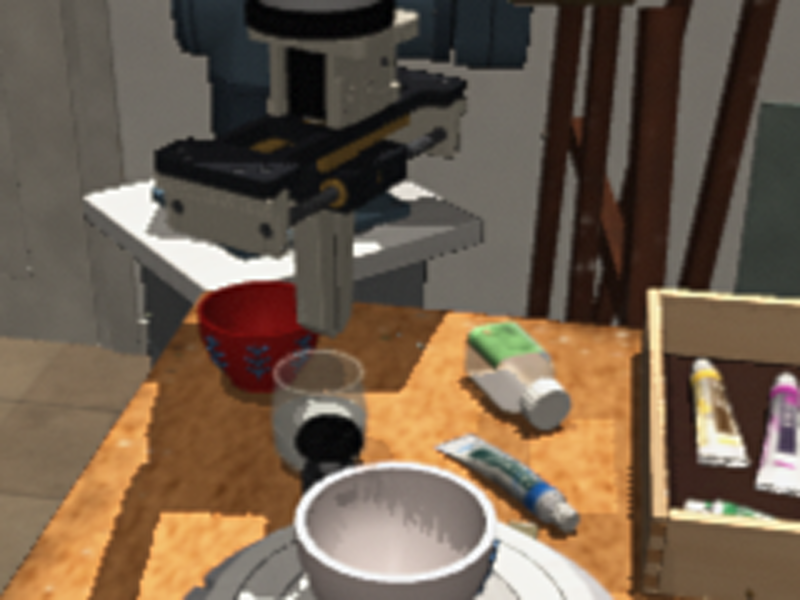

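The fingertips end at full-image (277,199), but the state puts them at about row 217. The picture therefore shows the tip some 40 mm higher than expected. I'll compare with the starting picture and the depth.

Run:
```python
from cell import env
from h import *
c0=np.load("scene1.npz");c=env.camera("scene")
for n,c,u0,u1,v0,v1,o in(("start",c0,60,150,60,165,(.2104,-.5076)),("now",c,255,300,150,215,(.5548,-.2989))):
    P=cloud(c)[v0:v1,u0:u1].reshape(-1,3);P=P[np.linalg.norm(P[:,:2]-o,axis=1)<.09]
    P=P[P[:,2]>.125];print(n,len(P),np.sort(P[:,2])[:8].round(3),P[P[:,2]<P[:,2].min()+.008].mean(0).round(3))
s=env.observe();print(s["t"],s["tool_pos"],s["joint_positions"])
```

```text
start 3779 [0.218 0.218 0.219 0.219 0.219 0.219 0.219 0.219] [ 0.213 -0.5    0.222]
now 1085 [0.182 0.182 0.182 0.182 0.184 0.184 0.184 0.185] [ 0.564 -0.301  0.186]
1.6333 [ 0.55683201 -0.29953054  0.1517726 ] [-6.69628324e-01  4.28756833e-01  1.38200768e+00 -6.50190430e-05
  1.32844953e+00  5.09186356e-01]
```

In both pictures the tips sit about 38 mm higher than the stated geometry gives, so the tip is about 31 mm above the reported TCP. Contact could come at TCP z of about 0.122 or 0.083. I'll go down gently and read the force.

```bash
python3 -m pendant '[[[0,0,0.3],[0,0,0],0],[[0,0,0.6],[0,0,0],0],[[0,0,0.85],[0,0,0],0],[[0,0,1],[0,0,0],0],[[0,0,1],[0,0,0],0],[[0,0,1],[0,0,0],0]]'; python3 -m pendant '[[[0,0,0.1],[0,0,0],0],[[0,0,0.17],[0,0,0],0],[[0,0,0.17],[0,0,0],0],[[0,0,0.17],[0,0,0],0]]'
```

```text
t: 2.13
tool_pos: [0.5563, -0.2982, 0.1196]
orientation: [[0.924, 0.383, -0.001], [0.383, -0.924, 0.001], [-0.001, -0.001, -1.0]]
contact_force: [0.3, -0.1, 0.8]
gripper_width: 0.0004
grasp_force: 0.0
t: 2.47
tool_pos: [0.5566, -0.2985, 0.1152]
orientation: [[0.924, 0.383, -0.0], [0.383, -0.924, -0.0], [-0.0, 0.0, -1.0]]
contact_force: [0.4, -0.9, -0.5]
gripper_width: 0.0002
grasp_force: 0.0
```

There is no contact where the stated geometry would already press 7 mm deep, so the camera reading was right. I'll go on down to TCP 0.090, then in 2–3 mm steps.

```bash
python3 -m pendant '[[[0,0,0.3],[0,0,0],0],[[0,0,0.6],[0,0,0],0],[[0,0,0.8],[0,0,0],0],[[0,0,0.8],[0,0,0],0],[[0,0,0.8],[0,0,0],0]]'; python3 -m pendant '[[[0,0,0.1],[0,0,0],0],[[0,0,0.1],[0,0,0],0],[[0,0,0.1],[0,0,0],0]]';python3 -m pendant '[[[0,0,0.1],[0,0,0],0],[[0,0,0.1],[0,0,0],0],[[0,0,0.1],[0,0,0],0]]'; python3 -m pendant '[[[0,0,0.1],[0,0,0],0],[[0,0,0.1],[0,0,0],0],[[0,0,0.1],[0,0,0],0]]'
```

```text
t: 2.88
tool_pos: [0.556, -0.2981, 0.0901]
orientation: [[0.924, 0.383, -0.001], [0.383, -0.924, 0.001], [-0.001, -0.002, -1.0]]
contact_force: [0.3, 0.3, -0.1]
gripper_width: 0.0006
grasp_force: 0.0
t: 3.13
tool_pos: [0.5566, -0.2986, 0.0882]
orientation: [[0.924, 0.383, 0.0], [0.383, -0.924, -0.0], [0.0, 0.0, -1.0]]
contact_force: [0.3, 0.2, 0.9]
gripper_width: 0.0004
grasp_force: 0.0
t: 3.38
tool_pos: [0.5567, -0.2986, 0.0853]
orientation: [[0.924, 0.383, 0.0], [0.383, -0.924, -0.0], [0.0, 0.0, -1.0]]
contact_force: [0.3, -0.0, 1.0]
gripper_width: 0.0005
grasp_force: 0.7
t: 3.63
tool_pos: [0.5567, -0.2987, 0.0825]
orientation: [[0.924, 0.383, 0.0], [0.383, -0.924, -0.0], [0.0, 0.001, -1.0]]
contact_force: [-1.5, 0.0, 5.0]
gripper_width: 0.0005
grasp_force: 2.2
```

Contact came at about TCP z 0.0835 (5 N). I'll press on to about 11 mm, then in small steps.

```bash
python3 -m pendant '[[[0,0,0.1],[0,0,0],0],[[0,0,0.2],[0,0,0],0],[[0,0,0.3],[0,0,0],0],[[0,0,0.3],[0,0,0],0],[[0,0,0.3],[0,0,0],0]]'; python3 -m pendant '[[[0,0,0.07],[0,0,0],0],[[0,0,0.07],[0,0,0],0],[[0,0,0.07],[0,0,0],0]]'
python3 - <<'E'
from cell import env
import cv2,numpy as np
s=env.observe();print(s["tool_pos"],s["contact_force"],s["torque"])
a=env.camera("scene")["img"][180:300,200:360,::-1]
cv2.imwrite("pics/c4.png",cv2.resize(a,(800,600),interpolation=2))
E
```

```text
t: 4.05
tool_pos: [0.5567, -0.2987, 0.0739]
orientation: [[0.924, 0.383, 0.001], [0.383, -0.924, -0.001], [0.0, 0.001, -1.0]]
contact_force: [-1.3, -0.1, 7.1]
gripper_width: 0.0006
grasp_force: 3.5
t: 4.3
tool_pos: [0.5568, -0.2987, 0.072]
orientation: [[0.924, 0.383, 0.001], [0.383, -0.924, -0.001], [0.0, 0.001, -1.0]]
contact_force: [-1.5, 1.3, 6.8]
gripper_width: 0.0004
grasp_force: 3.8
[ 0.55677005 -0.29873964  0.07195222] [-1.45197257  1.2670751   6.80416052] [0.15527367 0.25034458 0.01396433]
```

View pics/c4.png

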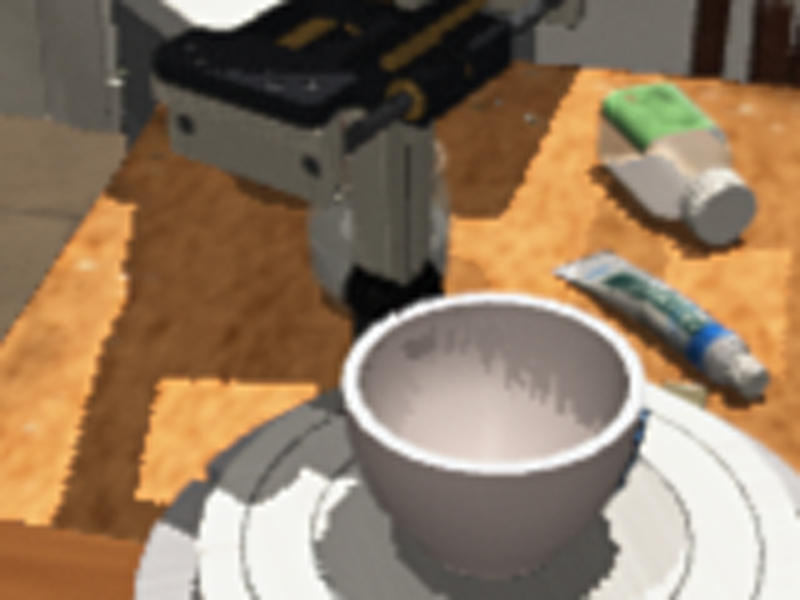

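The fingertips stand on the button (crop about (390,280)), pressed about 11 mm, with the bowl clear. I'll press slightly deeper to be safely clear of the plate, and work out the arc.

```bash
python3 -m pendant '[[[0,0,0.05],[0,0,0],0],[[0,0,0.05],[0,0,0],0],[[0,0,0.05],[0,0,0],0]]'
python3 - <<'E'
import numpy as np
from cell import env
s=env.observe();R=s["orientation"];d=R.T@(np.array([.6864,-.339,0])-s["tool_pos"]);C=d[:2]/.03
print(C,np.hypot(*C)*30,s["joint_positions"])
for t in(1,2.5,5,7.5,10,12.5,15,17.5,20,22.5,25,27.5,30,32.5,35,37.5,40,42,44,45):
    a=np.radians(t);print(t/5,np.round(C-np.array([[np.cos(a),-np.sin(a)],[np.sin(a),np.cos(a)]])@C,2))
E
```

```text
t: 4.6
tool_pos: [0.5567, -0.299, 0.0712]
orientation: [[0.924, 0.383, 0.001], [0.383, -0.924, -0.001], [0.0, 0.002, -1.0]]
contact_force: [-2.2, 1.3, 11.7]
gripper_width: 0.0006
grasp_force: 5.5
[3.48090018 2.88328555] 135.59867798558076 [-6.68742692e-01  4.96252813e-01  1.48230241e+00 -5.44603693e-04
  1.16143628e+00  5.09345530e-01]
0.2 [ 0.05 -0.06]
0.5 [ 0.13 -0.15]
1.0 [ 0.26 -0.29]
1.5 [ 0.41 -0.43]
2.0 [ 0.55 -0.56]
2.5 [ 0.71 -0.69]
3.0 [ 0.86 -0.8 ]
3.5 [ 1.03 -0.91]
4.0 [ 1.2  -1.02]
4.5 [ 1.37 -1.11]
5.0 [ 1.54 -1.2 ]
5.5 [ 1.72 -1.28]
6.0 [ 1.91 -1.35]
6.5 [ 2.09 -1.42]
7.0 [ 2.28 -1.48]
7.5 [ 2.47 -1.52]
8.0 [ 2.67 -1.56]
8.4 [ 2.82 -1.59]
8.8 [ 2.98 -1.61]
9.0 [ 3.06 -1.62]
```

The button is at its stop (11.7 N), so the pin is clear. I'll turn 45° along the arc, with the tool turning with the wheel.

```bash
python3 -m pendant '[[[0.05,-0.06,0],[0,0,0.2],0],[[0.13,-0.15,0],[0,0,0.5],0],[[0.26,-0.29,0],[0,0,1],0],[[0.41,-0.43,0],[0,0,1.5],0],[[0.55,-0.56,0],[0,0,2],0],[[0.71,-0.69,0],[0,0,2.5],0],[[0.86,-0.8,0],[0,0,3],0],[[1.03,-0.91,0],[0,0,3.5],0],[[1.2,-1.02,0],[0,0,4],0],[[1.37,-1.11,0],[0,0,4.5],0],[[1.54,-1.2,0],[0,0,5],0],[[1.72,-1.28,0],[0,0,5.5],0],[[1.91,-1.35,0],[0,0,6],0],[[2.09,-1.42,0],[0,0,6.5],0],[[2.28,-1.48,0],[0,0,7],0],[[2.47,-1.52,0],[0,0,7.5],0],[[2.67,-1.56,0],[0,0,8],0],[[2.82,-1.59,0],[0,0,8.4],0],[[2.98,-1.61,0],[0,0,8.8],0],[[3.06,-1.62,0],[0,0,9],0]]'; python3 -m pendant '[[[0,0,0],[0,0,0],0],[[0,0,0],[0,0,0],0],[[0,0,0],[0,0,0],0]]'
python3 - <<'E'
from cell import env
import cv2,numpy as np
s=env.observe();p=s["tool_pos"]-[.6864,-.339,0];print(np.degrees(np.arctan2(p[1],p[0])),np.hypot(*p[:2]))
c=env.camera("scene");np.savez("s5.npz",**c);a=c["img"][180:345,190:410,::-1]
cv2.imwrite("pics/c5.png",cv2.resize(a,(800,600),interpolation=2))
E
```

```text
t: 6.27
tool_pos: [0.6242, -0.2185, 0.0713]
orientation: [[0.923, -0.384, 0.003], [-0.384, -0.923, -0.001], [0.003, 0.0, -1.0]]
contact_force: [-0.2, 0.1, 10.0]
gripper_width: 0.0005
grasp_force: 4.8
t: 6.52
tool_pos: [0.624, -0.2187, 0.0713]
orientation: [[0.924, -0.382, 0.003], [-0.382, -0.924, -0.001], [0.003, -0.0, -1.0]]
contact_force: [-0.5, 0.7, 9.1]
gripper_width: 0.0006
grasp_force: 4.6
117.416296790985 0.13552456978288585
```

View pics/c5.png

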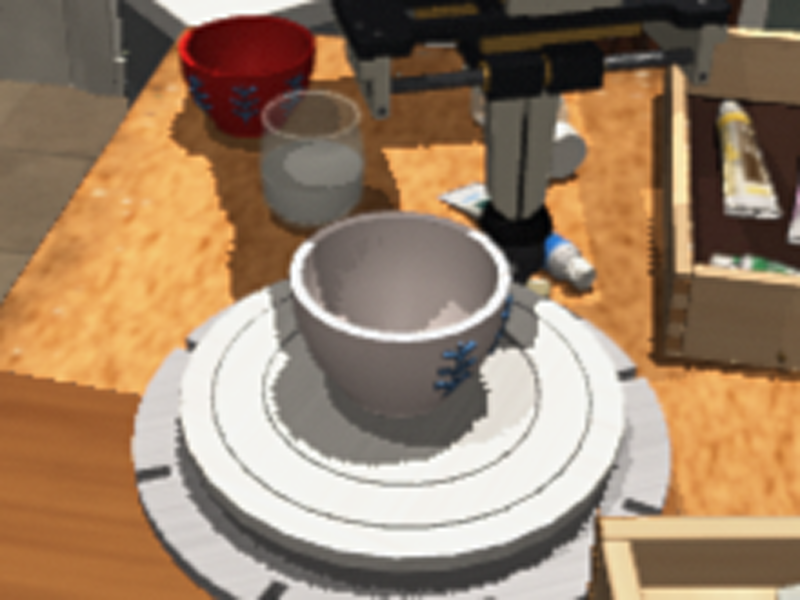

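The wheel and bowl turned together, and the fingertips stand centred on the button (crop about (515,220)) at bearing 117.4° (target 117.5°). Now I'll let the plunger rise slowly, straight up.

```bash
python3 -m pendant '[[[0,0,-0.08],[0,0,0],0],[[0,0,-0.16],[0,0,0],0],[[0,0,-0.24],[0,0,0],0],[[0,0,-0.32],[0,0,0],0],[[0,0,-0.4],[0,0,0],0],[[0,0,-0.48],[0,0,0],0],[[0,0,-0.6],[0,0,0],0],[[0,0,-0.9],[0,0,0],0],[[0,0,-1.5],[0,0,0],0],[[0,0,-2.5],[0,0,0],0],[[0,0,-3.5],[0,0,0],0],[[0,0,-3.5],[0,0,0],0]]'
python3 -m pendant '[[[-1.2,0,-0.5],[0,0,0],0],[[-2.4,0,-0.5],[0,0,0],0],[[-3.6,0,-0.5],[0,0,0],0],[[-4.8,0,-0.5],[0,0,0],0],[[-6,0,-0.5],[0,0,0],0],[[-7,0,-0.5],[0,0,0],0],[[-7,0,-0.5],[0,0,0],0],[[-7,0,-0.5],[0,0,0],0],[[-7,0,-0.5],[0,0,0],0],[[-7,0,-0.5],[0,0,0],0]]'
python3 - <<'E'
from cell import env
import cv2
from h import *
out=[]
for n in("scene","top"):
    c=env.camera(n);np.savez(n+"6.npz",**c);out.append(cv2.resize(c["img"][180:330,190:390,::-1] if n=="scene" else c["img"][40:190,240:440,::-1],(400,300),interpolation=2))
    m,P=plunger(c);P2=P[...,:2]-[.6864,-.339];r=np.hypot(P2[...,0],P2[...,1])
    q=P[(m>0)&(r>.115)&(r<.165)]
    if len(q):
        z=np.percentile(q[:,2],90);t=np.median(q[q[:,2]>z-.004],0);print(n,len(q),z,t,np.degrees(np.arctan2(t[1]+.339,t[0]-.6864)))
cv2.imwrite("pics/c6.png",np.hstack(out))
E
```

```text
t: 7.57
tool_pos: [0.6255, -0.2198, 0.1815]
orientation: [[0.924, -0.382, 0.009], [-0.382, -0.924, -0.005], [0.01, 0.001, -1.0]]
contact_force: [0.2, -0.6, -0.4]
gripper_width: 0.0006
grasp_force: 0.0
t: 8.4
tool_pos: [0.4298, -0.1387, 0.1897]
orientation: [[0.924, -0.383, 0.001], [-0.383, -0.924, -0.0], [0.001, 0.0, -1.0]]
contact_force: [0.3, 0.1, 0.5]
gripper_width: 0.0005
grasp_force: 0.0
scene 320 0.11556538772108978 [ 0.62744195 -0.2192094   0.11480842] 116.20530234534264
top 303 0.11705647744747867 [ 0.62430602 -0.21835506  0.1153331 ] 117.23414252972289
```

View pics/c6.png

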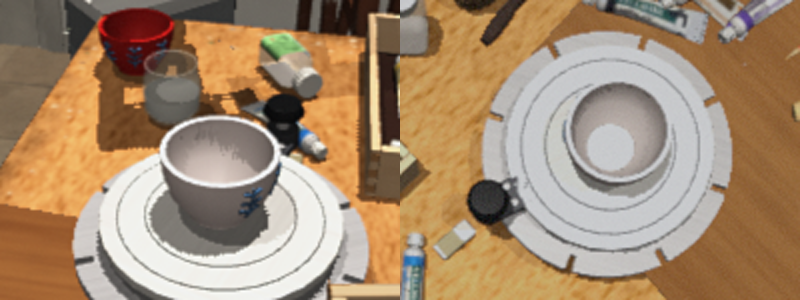

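The plunger, in the top crop at (488,201), is now at the next notch. Its measured height is 0.115 m, the same as when it was up at the start, and its bearing is 117.2°. The bowl is still central, the neighbours are unmoved and the arm is clear.

```bash
python3 -c "
from cell import env
print(env.job_done())"
```

```text
the job is handed in; nothing more can be done
None
```

The wheel was turned clockwise one notch and the camera shows the plunger back up at that notch; the bowl is central and untouched, the neighbouring things are where they were, and the job was handed in at about 8.5 s with the arm clear.

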